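Open and zero the glaze balance

TASK

Get the balance on the pottery bench ready for weighing glaze: with a fingertip under the front tab of its hinged cover, flip the cover up and over past upright until it leans back on its stop and stays open by itself, then press the long key on the front panel fully in and let it spring back. Only push with the fingers: grip and lift nothing, and do not force the cover. Leave the small round key alone, do not shift the balance, and leave everything else on the bench as it stands.

Things in the scene. Friction and masses are not known exactly. Their poses are not given: they have to be found in the camera images.
- balance: White balance, 230 mm deep (x), 190 mm wide (y), 2.4 kg, loose on rubber feet. Origin: on the bench under its centre; x points from its front panel to its back, z up. The front 75 mm is a panel sloping 10 deg (top 40 mm above the bench at the front edge, 53 mm at its back); behind it the housing is 62 mm high with a round pan under the cover.
- cover: Grey cover over the pan, a shallow upturned box, walls 3 mm, 0.1 to 0.2 kg. Origin: on the hinge axis, mid-width, at the back of the balance (x = 108 mm, z = 62 mm of balance); axes equal the balance's when shut, turning about y as it opens. In its own frame it spans x = -143 to -2, y = -85 to 85, z = 0 to 42 mm, plus the finger tab.
- tab (a point): Middle of the lower front edge of the finger tab, a flat lip sticking out forward midway along the cover's top front edge: 60 mm wide (y), z = 37 to 42 mm and x = -165 to -143 mm in the cover's frame. This point: x = -165, y = 0, z = 37 mm there, 99 mm above the bench when shut, with about 45 mm of free room under it. Moves with the cover.
- flip (a joint): Opening angle of the cover about its rear hinge: 0 shut, 1.57 turned a quarter turn, 1.85 leaning back on its stop (the limit). Free hinge: below about 1.2 rad it falls shut, beyond that it falls open to the stop by its own weight. Under 1 N upward at the tab starts it.
- tare_key (a joint): Travel of the long key (m): 0 out, 0.004 fully in; a spring pushes it back, about 2 N to start and 4.2 N to hold fully in. It moves square to the panel (10 deg from vertical).
- tare_key_top (a point): Centre of the top face of the long key (grey, oblong, 20 mm front to back by 44 mm wide, standing 7 mm proud of the panel), in the right half of the panel near its front edge, 50 mm to the right (-y of the balance) of its middle.
- power_key (a joint): Travel of the small key (m): 0 out, 0.004 fully in; same spring. To be left alone.
- power_key_top (a point): Centre of the top of the small round key (grey, 16 mm across, standing 7 mm proud), in the left half of the panel, 110 mm from the long key.
- slip_jar: Glass screw-top jar, 62 mm across, 95 mm high, beside the balance. Origin: centre of its underside.
- glaze_cup: Open terracotta cup, 66 mm across, 65 mm high, beside the balance. Origin: centre of its underside.
- tile_stack: Stack of four square glazed test tiles as one piece, 50 x 50 x 26 mm, beside the balance. Origin: centre of its underside.
- scoop: Spoon with a wooden handle and steel bowl, 170 mm long, 20 mm high, lying beside the balance along its own x. Origin: under its middle.
- rolling_pin: Plain wooden rolling pin, 300 mm long, 42 mm thick, lying along its own x on the bench between robot and balance, to the right. Origin: under its middle.
- thin_pin: Thinner wooden rolling pin, 260 mm long, 26 mm thick, lying along its own x between robot and balance, to the left. Origin: under its middle.
- brush: Flat brush with wooden handle, 190 mm long, 20 mm high, lying across behind the balance. Origin: under its middle.

How it is judged:
On the way, in this order (a step that is already met when the one before it is completed fails the run):
1. the cover leans back beyond upright, open (value of joint flip above 1.75 rad), for 0.3 s.
2. the long key is pressed in (value of joint tare_key above 0.003 m), for 0.1 s.
At the end, for the whole second after the job is handed in: The cover rests open at more than 1.75 rad (stop 1.85 rad) by itself; both keys are out (within 1 mm); the balance stands level within 12 mm of where it was; jar, cup, tiles, scoop and brush are within 20 mm and the rolling pins within 30 mm of where they were (value of joint flip above 1.75 rad and velocity of joint flip below 0.1 rad/s and value of joint each of tare_key, power_key below 0.001 m and distance of balance from where it was at the start of the episode below 0.012 m and angle between balance's own z axis and vertical below 0.03 rad and linear speed of balance below 0.01 m/s and distance of each of slip_jar, glaze_cup, tile_stack, scoop, brush from where it was at the start of the episode below 0.02 m and distance of each of rolling_pin, thin_pin from where it was at the start of the episode below 0.03 m); the robot touches nothing.
It fails at once if the cover is gripped or forced (more than 20 N from the fingers) (contact force between the fingers and cover above 20 N).
It fails at once if the long key is pressed before the cover is open (value of joint tare_key above 0.002 m and value of joint flip below 1.5 rad).
It fails at once if the small round key is pressed (value of joint power_key above 0.002 m).
It fails at once if the balance is shifted, tipped or lifted (distance of balance from where it was at the start of the episode above 0.012 m or angle between balance's own z axis and vertical above 0.05 rad).
It fails at once if something else on the bench is moved or lifted (distance of any of slip_jar, glaze_cup, tile_stack, scoop, brush from where it was at the start of the episode above 0.02 m or distance of any of rolling_pin, thin_pin from where it was at the start of the episode above 0.03 m).
It also fails if it takes over 45 s, if anything falls off the work surface, if the arm or the gripper's body presses on something with over 40 N, if the wrist force passes 120 N, or if a joint passes its speed limit or range.

ROBOT

A 7-joint arm with a two-finger parallel gripper is mounted at the origin on the work surface. World frame = base frame: x ahead of the robot, y to its left, z up, the work surface at z = 0. Lengths are in m, angles in rad, forces in N, time in s.
With the tool pointing down it reaches from about 0.425 to 0.875 m from the base axis. Payload 4.7 kg.
Tool frame: the origin (TCP) lies midway between the tips of the shut fingers; the grasp point (between the pads) lies arm.grasp_offset behind it (arm.grasp_offset is the distance from the TCP to the grasp point, in m); z points along the fingers, y is the line along which they close (so a half turn about z gives the same grasp; the last joint's range is limited). The gripper opens to 87 mm and grips with 3 to 60 N. Pads are 19 mm wide; open, the fingers measure 117 mm over their backs; the gripper's body (75 mm by 190 mm) begins 51 mm behind the grasp point.
Start: joints at [-1.129, 0.321, -0.07, 1.45, 0.023, 1.371, -0.057], TCP at [0.27, 0.591, 0.223] pointing down, gripper open.
Joint ranges: [-2.86, 2.86], [-0.3, 2.09], [-1.38, 1.24], [0.06, 2.45], [-1.56, 4.7], [0.09, 2.05], [-2.69, 2.69]. Speed limits (rad/s): [2.57, 2.57, 3.14, 3.14, 3.14, 3.14, 3.14].

INTERFACE

Orientations are given as a unit quaternion [x, y, z, w].
In Python, from plant import arm gives the robot as it stands. Calls block until the motion is done:
- arm.movep(position, orientation): joint-space move of the TCP to a pose.
- arm.move_linear(position, max_speed=0.15, ori=None, f_stop=None): straight line of the TCP; ori=None keeps the orientation; max_speed is the mean speed in m/s. With f_stop (N) it stops when the force on the tool has changed by that much, and returns True; else False.
- arm.movej(angles): joint-space move.
- arm.open() and arm.grasp(grasp_force=None): open the fingers fully, or close them until they stop; grasp_force is the grip in N (None keeps the last).
- arm.pause(seconds).
- arm.ik(position, orientation): joint angles nearest the present ones, or None.
- arm.grab_frame(name): name is "side" or "top"; returns (picture, depth): 480x640x3 uint8, red, green, blue; 480x640 float32, m along the optical axis (not along the pixel's ray), 0 where there is no reading.
- arm.camera_info(name): a dict with "fovy" (degrees; the focal length in pixels is half the picture's height over the tangent of half this angle, whatever the lens; pixels are square), "cx", "cy" (the principal point, pixels), "dist" ([k1, k2, p1, p2, k3] as OpenCV has them; the pictures are not rectified), "origin" and "attitude" of the camera in the world. Camera axes: x right, y down, z forward; pixel columns grow to the right and rows downward; lengths in m; the calibration is good to about 2 mm. A picture is of the moment at which its call begins. camera_info takes no time and is no camera call.
A pose or a line that the arm cannot do raises arm.Unreachable and nothing moves.
- arm.job_done(): hands the job in, once; it reports no verdict.
Readings, each from a call of its own:
- arm.current_time(): time.
- arm.current_qpos(): joint angles.
- arm.current_qvel(): joint speeds.
- arm.current_tau(): joint torques, N m.
- arm.current_tool_pos(): TCP position.
- arm.current_eef_rot(): TCP orientation.
- arm.current_ft_force(): force on the tool from outside, world axes, zero at the start.
- arm.current_torque(): the same for the moment, N m.
- arm.current_width(): finger opening in m.
Only numpy, scipy, OpenCV 4.12 (cv2) and the standard library are available. Lean on these libraries where they do the work, as an engineer would, in place of code of your own. Each camera call takes 0.05 s, during which the arm holds its last target. There are 200 camera calls.

## Working session

There is one attempt and no reset: what is moved stays moved. The work goes in short steps, each a Python script; the robot and the scene stay as the last script left them, time stands still between calls to the robot, and variables do not carry over. Pictures are saved under pics/ and viewed, on a budget of 10 in all, crops included, one or two more only if the job needs it, and the job is handed in when it is done.

```bash
mkdir -p pics; ls; cat > h.py <<'E'
import numpy as np, cv2
from plant import arm
from scipy.spatial.transform import Rotation as R
def cam(n):
    c=arm.camera_info(n); f=240/np.tan(np.radians(c["fovy"])/2)
    K=np.array([[f,0,c["cx"]],[0,f,c["cy"]],[0,0,1.]])
    a=np.array(c["attitude"],float)
    Rm=a if a.shape==(3,3) else R.from_quat(a).as_matrix()
    return K,np.array(c["dist"],float),np.array(c["origin"],float),Rm
def rays(n,px):
    K,d,o,Rm=cam(n)
    u=cv2.undistortPoints(np.array(px,float).reshape(-1,1,2),K,d).reshape(-1,2)
    return o,np.c_[u,np.ones(len(u))]@Rm.T
def onplane(n,px,z):
    o,r=rays(n,px); return o+r*((z-o[2])/r[:,2])[:,None]
def cloud(n,dep):
    v,u=np.mgrid[0:480,0:640]; o,r=rays(n,np.c_[u.ravel(),v.ravel()])
    return (o+r*dep.ravel()[:,None]).reshape(480,640,3)
def shot(n,name):
    p,d=arm.grab_frame(n); cv2.imwrite(f'pics/{name}.png',p[:,:,::-1]); np.save(f'pics/{name}.npy',d); return p,d
E
python3 - <<'E'
from h import *
for n in("top","side"):
    print(arm.camera_info(n)); shot(n,n+"0")
print(arm.current_time(),arm.grasp_offset, arm.current_eef_rot())
E
```

```text
pics
{'fovy': 43.23238686931791, 'cx': 320.86936397697445, 'cy': 246.11473259842373, 'dist': array([0.04167482, 0.        , 0.        , 0.        , 0.        ]), 'origin': array([2.88103396e-01, 2.67834957e-04, 1.60663511e+00]), 'attitude': array([-0.7040736 ,  0.70578333, -0.05169214,  0.05897607])}
{'fovy': 44.10377339057625, 'cx': 320.6204714441227, 'cy': 235.2281073548774, 'dist': array([-0.18565008,  0.        ,  0.        ,  0.        ,  0.        ]), 'origin': array([ 0.25329024, -0.99680986,  0.86845912]), 'attitude': array([ 0.89015401, -0.09633143,  0.0568092 , -0.44172255])}
0.1 0.0187 [ 2.12243453e-01  9.77216458e-01 -8.33948813e-04 -1.24084937e-04]
```

View pics/top0.png

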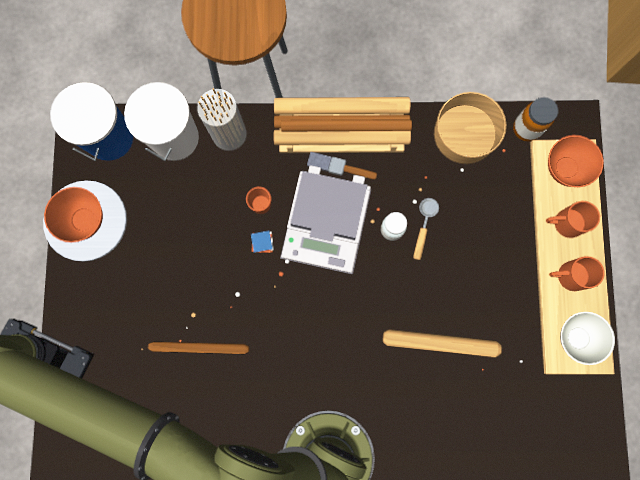

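View pics/side0.png

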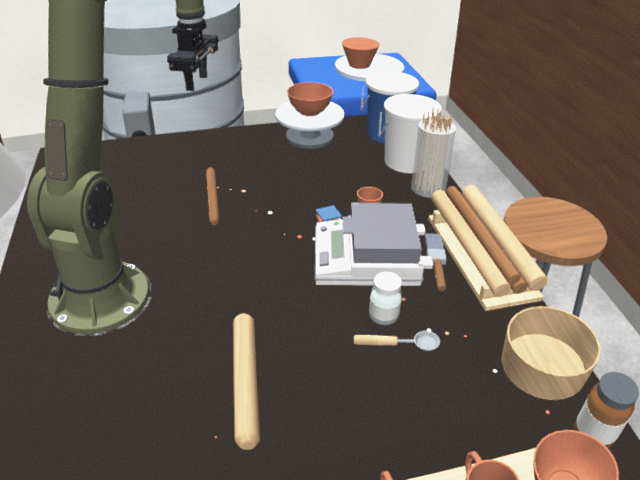

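Top view: balance centred near (325,222), long key near (336,262), small key near (295,252). It is turned about 15° and the cover's front faces the robot. Next, measure from depth and zoom in.

```bash
python3 - <<'E'
from h import *
im=cv2.imread('pics/top0.png'); d=np.load('pics/top0.npy')
P=cloud("top",d); Z=P[...,2]
m=np.zeros((480,640),np.uint8); m[150:280,265:390]=1
c=((Z>0.092)&(Z<0.125)&(m>0)).astype(np.uint8)
n,l,s,_=cv2.connectedComponentsWithStats(c); k=1+np.argmax(s[1:,4]); c=(l==k).astype(np.uint8)
cc=max(cv2.findContours(c,0,cv2.CHAIN_APPROX_NONE)[0],key=cv2.contourArea)
q=P[c>0]; print("cover z med",np.median(q[:,2]),len(q))
pc=onplane("top",cc.reshape(-1,2),0.104)
r=cv2.minAreaRect((pc[:,:2]*1000).astype(np.float32)); print("cover rect",r)
b=((Z>0.02)&(Z<0.125)&(m>0)).astype(np.uint8)
for nme,px in dict(tare=(336,262),power=(295,252)).items(): print(nme,Z[px[1],px[0]],onplane("top",[px],0.05))
crop=im[145:285,262:402]; cr=cv2.resize(crop,None,fx=4,fy=4,interpolation=cv2.INTER_CUBIC)
s=cv2.resize(cv2.imread('pics/side0.png')[195:295,300:460],(640,400),interpolation=cv2.INTER_CUBIC)
cv2.imwrite('pics/crop0.png',cr)
h,w=cr.shape[:2]
E
```

```text
cover z med 0.10392806720041015 3851
cover rect ((622.519775390625, -0.5316009521484375), (169.69505310058594, 163.05416870117188), 77.3553237915039)
tare 0.04531340378649218 [[ 0.49223441 -0.02297755  0.05      ]]
power 0.050453937404550064 [[0.5187568  0.08341926 0.05      ]]
```

View pics/crop0.png

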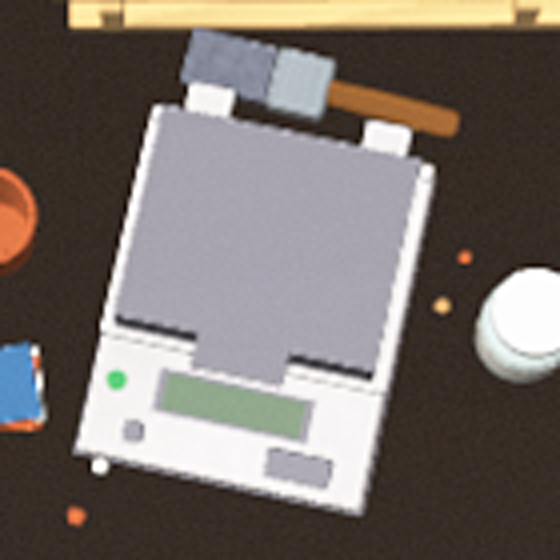

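```bash
cat >> h.py <<'E'
YAW=np.radians(-13); XB=np.array([np.cos(YAW),np.sin(YAW),0]); YB=np.array([-np.sin(YAW),np.cos(YAW),0]); ZB=np.array([0,0,1.])
OB=np.array([.6225,-.0005,0])-XB*(.108-.0835)   # balance origin from cover rectangle centre
def B(x,y,z): return OB+XB*x+YB*y+ZB*z
def ori(e,s=1):  # finger axis e deg below horizontal, closing line along balance y
    e=np.radians(e); z=XB*np.cos(e)-ZB*np.sin(e); y=s*YB
    return R.from_matrix(np.c_[np.cross(y,z),y,z]).as_quat()
def flip_tcp(th,e,cx=-.158,cz=.023,r=.010): # TCP so that the tip's centre sits at (cx,cz) of the cover's frame
    x=.108+cx*np.cos(th)+cz*np.sin(th); z=.062-cx*np.sin(th)+cz*np.cos(th); a=np.radians(e)
    return B(x+r*np.cos(a),0,z-r*np.sin(a))
E
python3 - <<'E'
from h import *
print(OB)
for e in(20,30,40,45,50):
  for s in(1,-1):
    o=ori(e,s); out=[]
    for p in [B(-.16,0,.25),B(-.14,0,.085)]+[flip_tcp(t,e) for t in(0,.4,.8,1.2,1.4)]:
        q=arm.ik(p,o); out.append(None if q is None else np.round(q,2).tolist())
    print(e,s,out[0],out[1],out[-1],[x is not None for x in out])
for s in(1,-1): print(s,arm.ik(B(-.097,-.05,.05),ori(80,s)),arm.ik(B(-.097,-.05,.05),ori(90,s)))
print(flip_tcp(0,40))
E
```

```text
[0.59862793 0.0050113  0.        ]
20 1 None None [-0.47, 0.04, 0.25, 2.34, 2.33, 0.58, -1.02] [False, False, False, False, False, True, True]
20 -1 None None [0.59, 0.1, -0.82, 2.31, 2.31, 0.63, 2.21] [False, False, False, False, False, True, True]
30 1 None None [-0.42, -0.02, 0.22, 2.25, 1.83, 0.38, -0.5] [False, False, False, False, True, True, True]
30 -1 None None [0.06, -0.0, -0.26, 2.24, 1.83, 0.37, 2.64] [False, False, False, False, True, True, True]
40 1 None None [-0.62, -0.03, 0.46, 2.14, 1.03, 0.36, 0.32] [False, False, False, True, True, True, True]
40 -1 None None None [False, False, False, False, True, True, False]
45 1 None None [-0.68, -0.02, 0.54, 2.08, 0.7, 0.42, 0.65] [False, False, False, True, True, True, True]
45 -1 None None [-0.26, -0.0, 0.12, 2.06, 0.69, 0.42, -2.48] [False, False, False, True, True, True, True]
50 1 None None [-0.67, 0.01, 0.56, 2.01, 0.46, 0.5, 0.89] [False, False, True, True, True, True, True]
50 -1 None None [0.77, 0.08, -0.92, 1.96, 0.59, 0.53, -2.35] [False, False, True, True, True, True, True]
1 [-0.60725178  0.02129274  0.57323207  2.18768121  0.04815348  0.76794229
  1.27698009] [-0.52443664  0.16333684  0.55503996  2.04268004 -0.10462715  0.96232777
  1.4284771 ]
-1 [-0.52226599  0.02290842  0.48633927  2.18524972  0.04980016  0.76813173
 -1.86753669] [-0.57493238  0.1676228   0.61055122  2.0441787  -0.11679626  0.96286132
 -1.70176855]
[0.55737354 0.01453563 0.07857212]
```

```bash
cat >> h.py <<'E'
def tcp_from_corner(th,e,cx,cz,y=0,h=.0095): # TCP so that the tip's upper corner sits at (cx,cz) of the cover's frame
    x=.108+cx*np.cos(th)+cz*np.sin(th); z=.062-cx*np.sin(th)+cz*np.cos(th); a=np.radians(e)
    return B(x-h*np.sin(a),y,z-h*np.cos(a))
E
python3 - <<'E'
from h import *
for e in(50,55,60,65):
  T0=tcp_from_corner(0,e,-.153,.037-.012*np.tan(np.radians(e))-.003)
  print(e,T0)
  for s in(1,-1):
    o=ori(e,s)
    P=[T0-XB*.022+ZB*.10,T0-XB*.022,T0]+[tcp_from_corner(t,e,-.153,.033) for t in(.4,.8,1.2,1.5)]
    qs=[arm.ik(p,o) for p in P]
    print(e,s,[q is not None for q in qs], [np.round(q,2).tolist() for q in qs[:2] if q is not None])
E
```

```text
50 [0.54769038 0.01677116 0.07559247]
50 1 [False, False, True, True, True, True, True] []
50 -1 [False, True, True, True, True, True, True] [[0.92, -0.26, -1.15, 2.45, 0.46, 0.2, -2.52]]
55 [0.54719879 0.01688465 0.07341325]
55 1 [True, True, True, True, True, True, True] [[-0.21, -0.29, -0.07, 2.31, 0.46, 0.63, 0.75], [-0.66, -0.15, 0.35, 2.43, 0.87, 0.46, 0.33]]
55 -1 [True, True, True, True, True, True, True] [[-0.21, -0.29, -0.07, 2.31, 0.46, 0.63, -2.39], [0.36, -0.13, -0.62, 2.4, 0.62, 0.36, -2.6]]
60 [0.5467649  0.01698482 0.07046539]
60 1 [True, True, True, True, True, True, True] [[-0.68, -0.29, 0.37, 2.26, 0.54, 0.76, 0.72], [-0.67, -0.13, 0.4, 2.37, 0.63, 0.5, 0.58]]
60 -1 [True, True, True, True, True, True, True] [[-0.04, -0.25, -0.19, 2.24, 0.28, 0.69, -2.21], [-0.04, -0.09, -0.21, 2.35, 0.5, 0.46, -2.45]]
65 [0.54639203 0.01707091 0.06625104]
65 1 [True, True, True, True, True, True, True] [[-0.69, -0.24, 0.42, 2.2, 0.42, 0.81, 0.84], [-0.67, -0.08, 0.44, 2.31, 0.43, 0.55, 0.79]]
65 -1 [True, True, True, True, True, True, True] [[-0.3, -0.2, 0.07, 2.19, 0.29, 0.78, -2.19], [-0.27, -0.06, 0.05, 2.3, 0.37, 0.54, -2.3]]
```

```bash
cat >> h.py <<'E'
E0=58
T0=tcp_from_corner(0,E0,-.153,.037-.012*np.tan(np.radians(E0))-.003)
E
python3 - <<'E'
from h import *
arm.grasp(5); o=ori(E0)
arm.movep(T0-XB*.022+ZB*.10,o)
arm.move_linear(T0-XB*.022,0.08)
print(arm.current_time(),T0,arm.current_tool_pos(),arm.current_ft_force(),arm.current_width())
p,d=shot("side","side1")
cv2.imwrite('pics/s1.png',cv2.resize(p[150:310,260:460,::-1],None,fx=3.5,fy=3.5,interpolation=cv2.INTER_CUBIC))
E
```

```text
5.2417 [0.54693131 0.01694641 0.07176175] [0.52596037 0.0220327  0.07238669] [-0.00237541 -0.51840662 -0.59317397] 3.445366610313049e-05
```

View pics/s1.png

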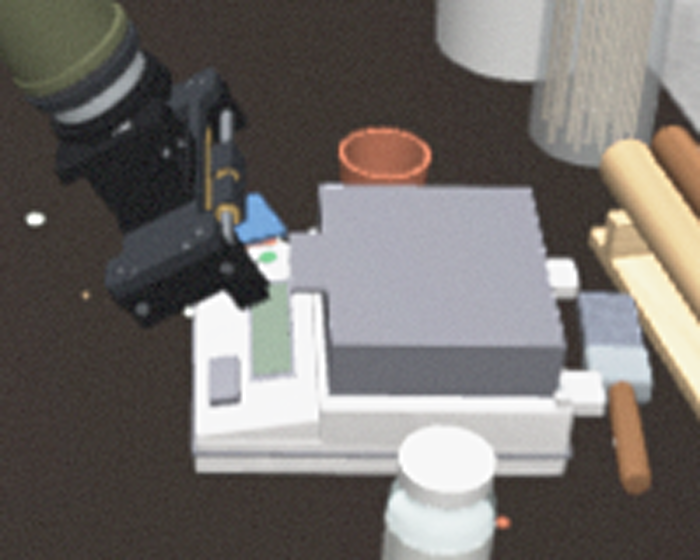

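The fingertip (crop 255,295) is just in front of the tab and below it (crop 305,262), with clear space all round. Slide it under and flip.

```bash
python3 - <<'E'
from h import *
f0=np.array(arm.current_ft_force())
if arm.move_linear(T0,0.04,f_stop=5): print("hit going under",arm.current_tool_pos())
else:
  z0=.037-.012*np.tan(np.radians(E0))-.003
  for th in np.arange(.12,1.45,.12):
    k=min(1,th/.9)
    s=arm.move_linear(tcp_from_corner(th,E0,-.153,z0+(.034-z0)*k),0.06,f_stop=9)
    print(round(th,2),s,np.round(np.array(arm.current_ft_force())-f0,2),np.round(arm.current_tool_pos(),3))
    if s: break
print(arm.current_time())
p,d=shot("side","side2")
cv2.imwrite('pics/s2.png',cv2.resize(p[90:310,260:480,::-1],None,fx=2.7,fy=2.7,interpolation=cv2.INTER_CUBIC))
E
```

```text
0.12 False [-0.48 -0.01 -1.76] [0.55  0.016 0.092]
0.24 False [-0.27 -0.17 -1.7 ] [0.556 0.015 0.113]
0.36 False [-1.13 -0.01 -1.67] [0.565 0.013 0.132]
0.48 False [-1.37 -0.43 -0.75] [0.575 0.011 0.15 ]
0.6 False [-1.79 -1.6  -1.27] [0.588 0.007 0.166]
0.72 False [-1.1   0.58 -0.6 ] [0.604 0.004 0.181]
0.84 False [-1.24 -0.89 -0.65] [ 0.621 -0.     0.193]
0.96 False [-0.91 -0.97  0.39] [ 0.638 -0.004  0.202]
1.08 False [-0.82 -0.2   0.08] [ 0.655 -0.008  0.208]
1.2 False [-0.59 -0.43 -0.12] [ 0.673 -0.012  0.212]
1.32 False [-0.54 -0.83 -0.25] [ 0.691 -0.017  0.213]
1.44 False [-0.38 -0.22 -0.62] [ 0.71  -0.021  0.213]
11.8417
```

View pics/s2.png

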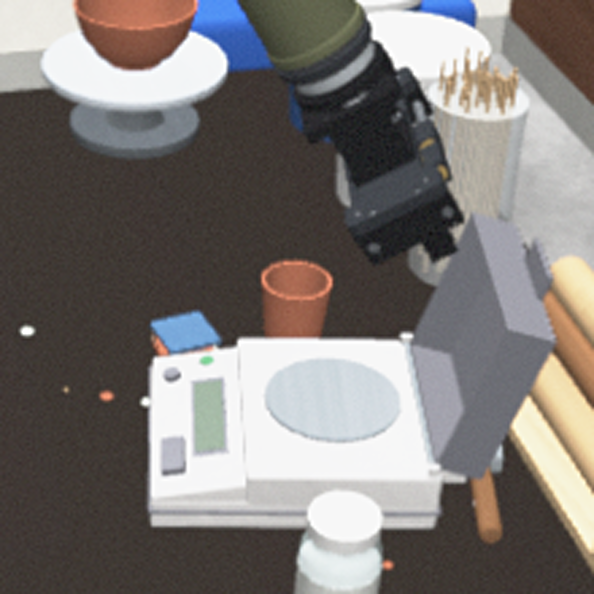

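The cover leans back on its stop, with the fingers now clear of it. The long key is at crop (173,455). Retreat and check the key's position in the side view.

```bash
python3 - <<'E'
from h import *
print("key side ray",onplane("side",[(260+173/2.7,90+455/2.7)],.050),"model",B(-.097,-.05,.05), "power",onplane("side",[(260+172/2.7,90+374/2.7)],.050))
K=B(-.097,-.05,.0503)
p=np.array(arm.current_tool_pos())
arm.move_linear(p-XB*.07+ZB*.02,0.15)
o=ori(80)
n=-R.from_quat(o).as_matrix()[:,2]
arm.movep(K+n*.09,o)
arm.move_linear(K+n*.012,0.1)
print(arm.current_time(),arm.current_tool_pos(),K+n*.012)
p,d=shot("side","side3")
cv2.imwrite('pics/s3.png',cv2.resize(p[130:310,280:480,::-1],None,fx=3.2,fy=3.2,interpolation=cv2.INTER_CUBIC))
E
```

```text
key side ray [[ 0.49468247 -0.02828382  0.05      ]] model [ 0.49286648 -0.02188695  0.05      ] power [[0.51870547 0.07895864 0.05      ]]
14.2167 [ 0.49139794 -0.02133595  0.06267864] [ 0.49083611 -0.0214182   0.06211769]
```

View pics/s3.png

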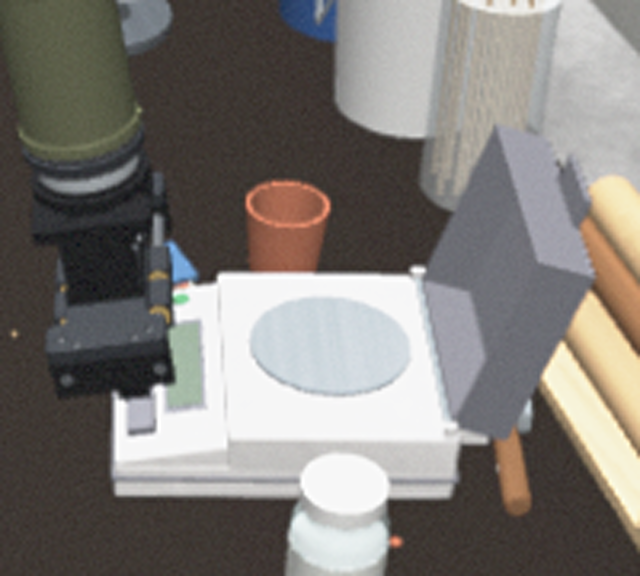

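The tip is above the key, and the side view puts the key a few mm further right, so shift 4 mm that way and press along the panel normal.

```bash
python3 - <<'E'
from h import *
K=B(-.097,-.054,.0503); o=ori(80); n=-R.from_quat(o).as_matrix()[:,2]
arm.move_linear(K+n*.012,0.05)
f0=np.array(arm.current_ft_force())
for d in np.arange(.006,-.0095,-.001):
    s=arm.move_linear(K+n*d,0.02,f_stop=12)
    f=(np.array(arm.current_ft_force())-f0)@n
    print(round(d,4),s,round(f,2),round((np.array(arm.current_tool_pos())-K)@n,4))
    if s or f>7: break
arm.pause(.3); print((np.array(arm.current_ft_force())-f0)@n,np.array(arm.current_tool_pos())-K)
E
```

```text
0.006 False 0.39 0.0058
0.005 False 0.56 0.0049
0.004 False 0.58 0.0039
0.003 False -0.13 0.0029
0.002 False 1.31 0.0019
0.001 False 0.6 0.0009
0.0 False 0.47 -0.0001
-0.001 False 3.01 -0.0009
-0.002 False 3.0 -0.002
-0.003 False 3.13 -0.003
-0.004 False 4.52 -0.004
-0.005 False 12.8 -0.0043
11.266669689867065 [ 0.00080411 -0.00019508 -0.00426038]
```

The force went 3 → 4.5 N, then jumped to 12.8 N after about 4 mm: the key is at its stop. Release, back off and check.

```bash
python3 - <<'E'
from h import *
K=B(-.097,-.054,.0503); o=ori(80); n=-R.from_quat(o).as_matrix()[:,2]
arm.move_linear(K+n*.08,0.08)
arm.movep(B(-.10,.30,.25),ori(80)); arm.pause(.5)
print(arm.current_time(),arm.current_tool_pos())
p,d=shot("top","top4"); s,_=shot("side","side4")
a=cv2.resize(p[130:290,230:450,::-1],(550,400)); b=cv2.resize(s[130:310,280:480,::-1],(250,225))
P=cloud("top",d)
# balance shift: same-window correlation of the front panel
g0=cv2.cvtColor(cv2.imread('pics/top0.png'),6); g1=cv2.cvtColor(p,7)
for nm,(x,y,w,h) in dict(panel=(280,234,80,40),jar=(380,208,30,36),tiles=(250,230,25,24),cup=(245,185,28,30),scoop=(410,195,32,68),thin=(145,338,108,20),pin=(378,325,128,35)).items():
    r=cv2.matchTemplate(g1[y-8:y+h+8,x-8:x+w+8],g0[y:y+h,x:x+w],cv2.TM_CCOEFF_NORMED); m=cv2.minMaxLoc(r); print(nm,np.array(m[3])-8,round(m[1],3))
out=np.zeros((400,800,3),np.uint8); out[:,:550]=a; out[:225,550:]=b; cv2.imwrite('pics/f4.png',out)
E
```

```text
21.1333 [0.56866411 0.31970974 0.25002486]
panel [0 0] 0.944
jar [0 0] 1.0
tiles [0 0] 0.999
cup [0 0] 0.998
scoop [0 0] 0.999
thin [0 0] 0.457
pin [0 0] 0.999
```

View pics/f4.png

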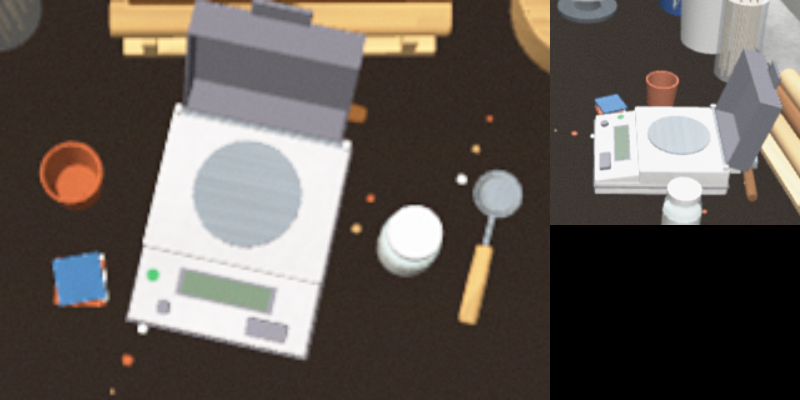

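The cover is open, both keys are out, and the balance and its neighbours are in place. The thin pin scored low, probably because the arm hides it from above.

```bash
python3 - <<'E'
from h import *
g0=cv2.imread('pics/side0.png',0); g1=cv2.imread('pics/side4.png',0)
for nm,(x,y,w,h) in dict(thin=(200,160,24,68),brush=(420,232,30,60)).items():
    r=cv2.matchTemplate(g1[y-8:y+h+8,x-8:x+w+8],g0[y:y+h,x:x+w],cv2.TM_CCOEFF_NORMED); m=cv2.minMaxLoc(r); print(nm,np.array(m[3])-8,round(m[1],3))
print(arm.current_ft_force()); arm.job_done()
E
```

```text
thin [0 0] 0.996
brush [0 2] 0.552
[ 0.29687598  0.4107616  -0.41019398]
the job is handed in; nothing more can be done
```

The cover is open on its stop, the long key has been pressed fully in and released, and the job is handed in at about 21 s of the 45 s allowed. No verdict was reported.

- **Cover:** with the shut fingers under the front tab, I swung it up past upright. Contact forces stayed around 2 N, and the final pictures show it leaning back by itself with the arm well clear.
- **Long key:** I pressed it square to the panel. The force rose from about 3 N to 4.5 N, then hit the hard stop at roughly 4 mm of travel, with a peak of about 13 N. It was held there 0.3 s and released. Both keys look out in the last picture, though I did not measure them.
- **Bench check:** image matching showed no shift, to the pixel, of the balance panel, jar, cup, tiles, scoop and both pins.
- **Weak checks:** the arm hid the thin pin from above (match 0.46), but the side view matched at 0.996. The brush matched poorly in the side view (0.55, 2 px offset), probably because the open cover now partly hides it. Nothing went near the brush, and the part I can see looks unmoved.
- **Disagreement:** the two cameras differed by about 6 mm sideways on the long key's position. I aimed 4 mm toward the side view's estimate, well within the 44 mm key.

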